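# Clamp a test bar on the infrared tester with the clicking press knob and start the scan

### The job

Put the orange test bar on the infrared tester for a scan: lay it flat on the steel plate so that the middle of one of its wide ends covers the crystal, let go of it, and swing the press arm over until it rests against its stop. Then turn the black knob clockwise until its clutch slips and clicks, stop within four clicks so that the foot stays pressed on the bar, and press the green key down to start the scan. Leave the blue bar, the wash bottle, the tape roll and the red marker where they are.

Things in the scene. Friction and masses are not known exactly. Their poses are not given: they have to be found in the camera images.
- tester: Fixed white infrared tester. Origin under its middle; x to its back, y to its left, z up. Case x -0.100 to 0.120, y -0.135 to 0.135, 48 mm high; grey rear housing from x 0.068 back, 83 mm high. Flat steel sample plate x -0.039 to 0.065, y -0.104 to 0.128, top at z 0.050, free for the bar to the left of the crystal (y > 0).
- crystal (a point): Centre of the round crystal, a pale 13 mm disc in a dark 34 mm ring, flush with the top of the steel plate (tester frame x 0.020, y 0, z 0.050).
- pivot (a point): Point on the vertical axis of the press arm at mid height of the arm (z 0.084), tester frame x 0.020, y -0.100. The arm's stop is a post 12 mm thick and 89 mm high at tester x 0.038, y -0.045.
- beam_mid (a point): On the arm's centre line, 55 mm from its axis, z 0.084. The dark steel arm is a beam 24 mm wide, 20 mm high (z 0.074 to 0.094); its head, 100 mm from the axis, carries the knob above and the press foot below. Between the round pivot boss (radius 19 mm) and the knob the beam is free: push its side or pinch it there.
- press_arm (a joint): Swing of the press arm about its vertical axis, rad. 0: at its stop, head over the crystal, pointing along the tester's +y. Positive: swung away counterclockwise seen from above; 1.57 points to the tester's front (-x). Starts at 1.1 to 1.45. Stays where left; about 0.22 N m moves it (4 N at 55 mm). Turning the knob clockwise presses it onto its stop.
- knob_grip (a point): On the knob's axis at mid height (z 0.116). Black fluted knob with a red line on its silver top, diameter 41 mm, z 0.098 to 0.130, vertical axis: grip it across the diameter from above, fingertips above z 0.099 (under it lies a thin ring of 47 mm diameter). It does not rise or sink.
- press_screw (a joint): Turn of the press screw (thin aluminium ring with a red mark under the knob), rad, clockwise from above positive; each rad lowers the foot 3 mm. Starts at 0 to 0.5; the foot meets a bar on the plate at about 2.0. About 0.04 N m turns it; it stays where left. The knob carries it along until the foot bears hard on something.
- clutch (a joint): Turn of the knob beyond the screw, rad, clockwise positive: slip of the torque-limiting clutch. 0 at the start; grows only when the foot bears with some 20 N (0.1 to 0.3 rad of screw after contact) and the knob torque passes about 0.1 N m. One click each 0.524 rad (12 a turn), first crest at 0.26; between clicks the torque falls. It stays where left.
- press_foot: Steel press foot, 13 mm diameter, under the arm's head; origin: centre of its lower face, at z 0.062 when the screw is at 0 (6 mm above a bar lying on the plate).
- scan_key (a joint): Travel of the green spring key, m: 0 released, 0.006 fully down (about 5 N). It counts as pressed beyond 0.004.
- scan_key_top (a point): Centre of the top of the round green key (24 mm diameter), at the left front of the tester; press it straight down.
- orange_bar: Orange plastic dog-bone test bar, 150 mm long (its y axis), 6 mm thick, 35 g. Wide ends 28 mm wide and 40 mm long, neck between them 13.5 mm wide and 70 mm long. Origin: centre of its underside, z up. Starts flat on the white board, underside at z 0.008. Either end may go on the crystal.
- orange_bar_end_a (a point): Middle of one wide end of the orange bar, on the underside, 55 mm from its centre along +y.
- orange_bar_end_b (a point): Middle of the other wide end, 55 mm from its centre along -y.
- blue_bar: Blue bar of the same shape beside the orange one on the board; the two may have changed places. Leave it alone.
- board: White board 170 x 270 x 8 mm on the worktop; origin: centre of its underside, its y axis along the 270 mm.
- wash_bottle: White wash bottle with red cap and thin bent spout, 62 mm diameter, 213 mm high, standing at the left rear of the tester; origin on its underside, 15 mm from the bottle's axis, which lies along its +x; the spout points to -x.
- tape_roll: Roll of green tape lying flat, 83 mm diameter, 18 mm high; origin: centre of its underside.
- red_marker: Red marker pen lying flat, 133 mm long, 14 mm thick; origin: under its middle.

How it is judged:
By the outcome, as a careful person would: the job done as asked, in the order asked, and still so for the second after the job is handed in, with the robot touching nothing.
It also fails if it takes over 66 s, if anything falls off the work surface, if the arm or the gripper's body presses on something with over 40 N, if the wrist force passes 120 N, or if a joint passes its speed limit or range.

### The arm

A 7-joint arm with a two-finger parallel gripper is mounted at the origin on a cart in front of the work surface, level with it; the furniture and walls round the work are solid. World frame = base frame: x ahead of the robot, y to its left, z up, the work surface at z = 0. Lengths are in m, angles in rad, forces in N, time in s.
With the tool pointing down it reaches from about 0.425 to 0.925 m from the base axis. Payload 6.8 kg.
Tool frame: the origin (TCP) lies midway between the tips of the shut fingers; the grasp point (between the pads) lies 19 mm behind it; z points along the fingers, y is the line along which they close (so a half turn about z gives the same grasp; the last joint's range is limited). The gripper opens to 85 mm and grips with 20 to 120 N. Pads are 22 mm wide; open, the fingers measure 114 mm over their backs; the gripper's body (76 mm by 85 mm) begins 54 mm behind the grasp point. The pads swing forward as they close: fully open they stand 13 mm farther back than shut.
Start: joints at [1.108, 0.477, 0.022, 1.555, -0.011, 1.109, -0.083], TCP at [0.235, -0.633, 0.231] pointing down, gripper open.
Joint ranges: [-2.96, 2.96], [-0.34, 2.1], [-1.41, 1.46], [0.24, 2.44], [-1.37, 4.51], [0.17, 1.92], [-2.96, 2.96]. Speed limits (rad/s): [2.39, 2.39, 3.14, 3.14, 3.14, 3.14, 3.14].

### API

Orientations are given as a unit quaternion [w, x, y, z].
In Python, from station import bot, imaging gives the robot as it stands.
- The arm moves only by the tool move_arm, never from a script. Its argument "commands" is a list that holds one entry, the list of rows, each a list of 7 numbers: the shift along the tool's x, y, z in m, then the turn, a rotation vector about the tool's x, y, z in degrees, then the finger opening in m, from 0 to 0.0854. In form: [[[x, y, z, rx, ry, rz, grip], ...]]. A call has 1 to 20 rows; each row shifts and turns the commanded pose from where the row before left it, along the tool's axes as they then stand; what a row does not reach is not made up. A row lasts 1/8 s, in which the tool goes at most 62.5 mm and 10.7 degrees, less where a joint would pass 70% of its speed; a pose out of reach is approached as far as the arm can. A call is refused whole if a number of a shift passes 0.0625 or a number of a turn 10.7, either way. A call with a gripper value outside its range is refused whole. The fingers move at their own pace and stop on an object; "squeeze" is the grip in N (left out, the last holds). Time passes only in rows, so rows that do not move let the fingers close. It gives the time, the measured TCP pose, the force, the opening and the grip force at its end, in the units of the state.
- bot.get_obs(): the state, without advancing time (a new reading comes with each control period).
- imaging.read_camera(name): name is "scene" or "top" or "wrist"; returns the picture (480x640x3 uint8, red, green, blue); there is no depth.
- imaging.calibration(name): a dict with "intrinsics" (3x3 intrinsics, pixels), "extrinsics" (4x4, takes a point from camera to world coordinates); the wrist camera has in their place "mount" (4x4, takes a point from camera to tool coordinates, whose origin is the TCP and whose axes are the flange's). Camera axes: x right, y down, z forward; pixel columns grow to the right and rows downward; lengths in m; the calibration is good to about 2 mm. The wrist camera is an equidistant fisheye: a pixel r from the principal point sees the ray r / f radians off the axis. A picture is of the moment at which its call begins: read the wrist's pose just before it. calibration takes no time and is no camera call.
- bot.hand_in(): hands the job in; it is judged then, once.
The state is a dict: "t": time; "q": joint angles; "joint_vel": joint speeds; "joint_torque": joint torques, N m; "eef_pos": TCP position; "tool_rot": TCP orientation; "contact_force": force on the tool from outside, world axes, zero at the start; "torque": the same for the moment, N m; "gripper_width": opening from 0.0 (shut) to 1.0 (fully open); "grasp_force": force on a finger pad.
Only numpy, scipy, OpenCV 4.12 (cv2) and the standard library are available. Lean on these libraries where they do the work, as an engineer would, in place of code of your own. Each camera call takes 0.05 s, during which the arm holds its last target. There are 200 camera calls.

## Working session

There is one attempt and no reset: what is moved stays moved. The work goes in short steps, Python scripts to look and compute and a tool call to move; the robot and the scene stay as the last step left them, time stands still between calls to the robot, and variables do not carry over. Pictures are saved under pics/ and viewed, at most 10 in all, crops included, and the job is handed in when it is done.

Besides the shell and the picture viewer there is one more tool, called after "Emit:" as a command line: name --argument value ..., lists and objects as JSON in quotes. move_arm: Moves the arm, as the interface text tells. Its arguments: {"type":"object","properties":{"commands":{"type":"array","items":{"type":"array","items":{"type":"array","items":{"type":"number"}}}},"squeeze":{"type":"number"}},"required":["commands"]}

```bash
ls; mkdir -p pics; python3 - <<'E'
from station import bot, imaging
import cv2,numpy as np
for n in("scene","top"):
    im=imaging.read_camera(n); np.save(f'pics/{n}0.npy',im); cv2.imwrite(f'pics/{n}0.png',im[:,:,::-1])
    c=imaging.calibration(n); print(n,c)
c=imaging.calibration('wrist');print(c)
print(bot.get_obs())
E
```

```text
pics
scene {'intrinsics': array([[531.3404395 ,   0.        , 319.69572385],
       [  0.        , 531.3404395 , 237.92367788],
       [  0.        ,   0.        ,   1.        ]]), 'extrinsics': array([[-0.50449269, -0.67358655,  0.5401558 , -0.09244344],
       [-0.86332653,  0.38453058, -0.32680811,  0.39690687],
       [ 0.01242713, -0.63120314, -0.775518  ,  1.01941085],
       [ 0.        ,  0.        ,  0.        ,  1.        ]])}
top {'intrinsics': array([[452.51170397,   0.        , 319.04893665],
       [  0.        , 452.51170397, 242.46246723],
       [  0.        ,   0.        ,   1.        ]]), 'extrinsics': array([[-0.07846675, -0.97701173,  0.19821972,  0.30560326],
       [-0.99691414,  0.07644606, -0.01783832, -0.00263222],
       [ 0.00227513, -0.19900776, -0.97999527,  1.35618503],
       [ 0.        ,  0.        ,  0.        ,  1.        ]])}
{'intrinsics': array([[371.64829954,   0.        , 314.27269889],
       [  0.        , 371.64829954, 237.43286179],
       [  0.        ,   0.        ,   1.        ]]), 'mount': array([[-3.60459568e-04, -9.53755521e-01, -3.0
[... 345 characters left out ...]
 0.02235849,  1.55631518, -0.01147813,
        1.10932458, -0.08312015]), 'joint_vel': array([-5.06646965e-04, -3.77179581e-03,  9.27258373e-04, -2.00211053e-03,
       -2.99715583e-07, -8.69144059e-04, -3.45486256e-04]), 'joint_torque': array([ 3.94806586e-03, -5.97757602e+01,  1.61345076e+00, -2.81954402e+01,
        1.28214341e-02,  5.01547634e-03,  6.31037921e-06]), 'eef_pos': array([ 0.23431306, -0.63246795,  0.23042164]), 'tool_rot': array([-8.01668609e-04,  9.84302685e-01,  1.76486639e-01, -2.19044145e-04]), 'contact_force': array([-0.12604907,  0.13855123,  0.4553421 ]), 'torque': array([ 0.05766998, -0.00478741, -0.03495109]), 'grasp_force': 0.0, 'gripper_width': 0.9993293534986529}
```

View pics/top0.png

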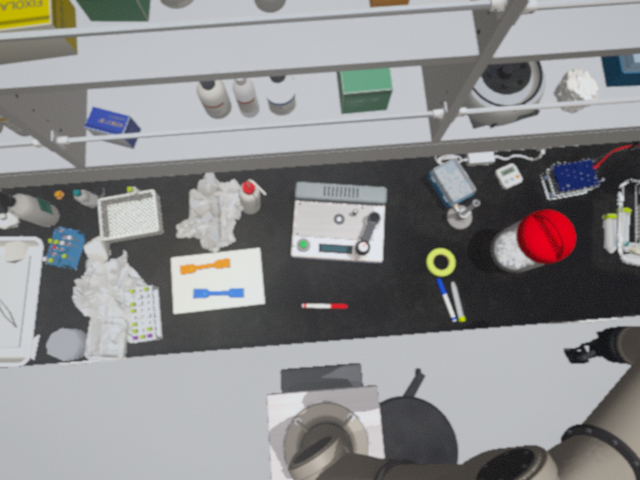

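View pics/scene0.png

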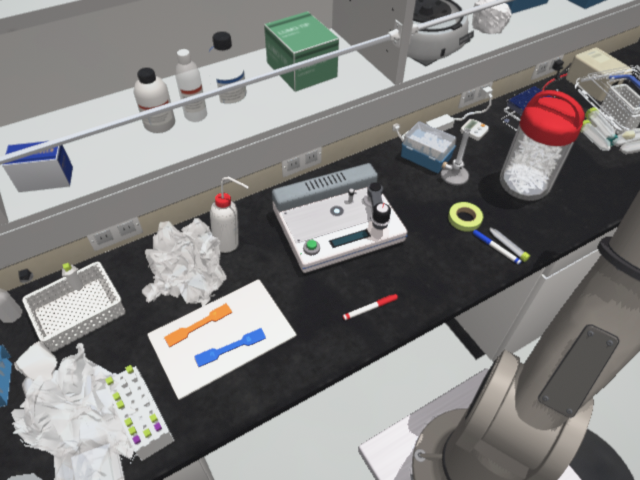

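```bash
cat > h.py <<'E'
from station import bot, imaging
import cv2,numpy as np
from scipy.spatial.transform import Rotation as R
def pose():
    o=bot.get_obs(); w,x,y,z=o['tool_rot']; T=np.eye(4); T[:3,:3]=R.from_quat([x,y,z,w]).as_matrix(); T[:3,3]=o['eef_pos']; return T
def snap(name,fn=None):
    T=pose() if name=='wrist' else None
    im=imaging.read_camera(name)
    if fn: cv2.imwrite(f'pics/{fn}.png',im[:,:,::-1]); np.savez(f'pics/{fn}.npz',im=im,T=np.eye(4) if T is None else T)
    return im,T
def ray(name,uv,T=None):
    c=imaging.calibration(name);K=c['intrinsics'];u=np.array([(uv[0]-K[0,2])/K[0,0],(uv[1]-K[1,2])/K[1,1]])
    if name=='wrist':
        th=np.hypot(*u); s=np.sin(th)/th if th>1e-9 else 1; d=np.array([*(u*s),np.cos(th)]); E=T@c['mount']
    else: d=np.array([*u,1]);E=c['extrinsics']
    return E[:3,3],E[:3,:3]@(d/np.linalg.norm(d))
def onz(name,uv,z,T=None):
    o,d=ray(name,uv,T); return o+d*(z-o[2])/d[2]
def two(r1,r2):
    A=[];b=[]
    for o,d in(r1,r2):
        P=np.eye(3)-np.outer(d,d);A.append(P);b.append(P@o)
    p=np.linalg.lstsq(np.vstack(A),np.hstack(b),rcond=None)[0]
    return p,[np.linalg.norm((np.eye(3)-np.outer(d,d))@(p-o)) for o,d in(r1,r2)]
def mask(im,lo,hi,amin=40):
    m=cv2.inRange(cv2.cvtColor(im,cv2.COLOR_RGB2HSV),np.array(lo),np.array(hi))
    n,l,s,c=cv2.connectedComponentsWithStats(m)
    return m,l,[(i,s[i,4],c[i],s[i,:4]) for i in range(1,n) if s[i,4]>=amin]
E
python3 - <<'E'
from h import *
np.set_printoptions(precision=4,suppress=True)
ims={n:np.load(f'pics/{n}0.npy') for n in('top','scene')}
for n,im in ims.items():
    for nm,lo,hi,z in(('orange',(8,150,120),(20,255,255),.014),('blue',(100,150,80),(120,255,255),.014),('green',(45,120,60),(85,255,255),.055),('red',(0,150,80),(5,255,255),.01)):
        for i,a,c,b in mask(im,lo,hi)[2]:
            if b[0]>140 and b[1]>150 and c[1]<400: print(n,nm,a,c,b,onz(n,c,z))
        if nm=='orange':
            m,l,L=mask(im,lo,hi); k=[x for x in L if 160<x[2][0]<240 and x[2][1]>200][0][0]
            r=cv2.minAreaRect(np.argwhere(l==k)[:,::-1].astype(np.float32)); 
            print(r); P=np.array([onz(n,p,.014) for p in cv2.boxPoints(r)]);print(P)
a=cv2.resize(ims['top'][170:275,280:400],None,fx=5,fy=5,interpolation=cv2.INTER_CUBIC)
cv2.imwrite('pics/topc.png',a[:,:,::-1])
for uv,z in(((338,218),.05),((362,247),.1),((374,215),.094)): print(uv,onz('top',uv,z))
E
```

```text
top orange 237 [204.2574 266.0717] [181 259  48  15] [0.532  0.3211 0.014 ]
((204.651611328125, 265.953125), (7.115067005157471, 47.9874267578125), 80.96051788330078)
[[0.5372 0.3923 0.014 ]
 [0.5489 0.2501 0.014 ]
 [0.5274 0.2476 0.014 ]
 [0.5157 0.3893 0.014 ]]
top blue 809 [574.8109 174.8504] [555 161  42  29] [ 0.7297 -0.8409  0.014 ]
top blue 98 [440.6429 285.449 ] [436 278  11  16] [ 0.419 -0.377  0.014]
top blue 183 [217.6995 292.6995] [195 290  47   7] [0.4493 0.2838 0.014 ]
scene orange 551 [197.1397 324.8838] [165 304  66  42] [0.5305 0.3231 0.014 ]
((197.77386474609375, 324.66876220703125), (10.375127792358398, 70.63069152832031), 61.38954162597656)
[[0.5377 0.394  0.014 ]
 [0.5495 0.2467 0.014 ]
 [0.5227 0.2468 0.014 ]
 [0.5122 0.3924 0.014 ]]
scene blue 108 [481.537  236.2222] [473 230  18  14] [ 0.4152 -0.3751  0.014 ]
scene blue 574 [229.0854 347.1603] [196 329  69  37] [0.4479 0.2855 0.014 ]
scene green 60 [311.2167 244.3167] [307 241   9   8] [0.5725 0.0172 0.055 ]
(338, 218) [ 0.6395 -0.0885  0.05  ]
(362, 247) [ 0.5372 -0.1455  0.1   ]
(374, 215) [ 0.6291 -0.1899  0.094 ]
```

View pics/topc.png

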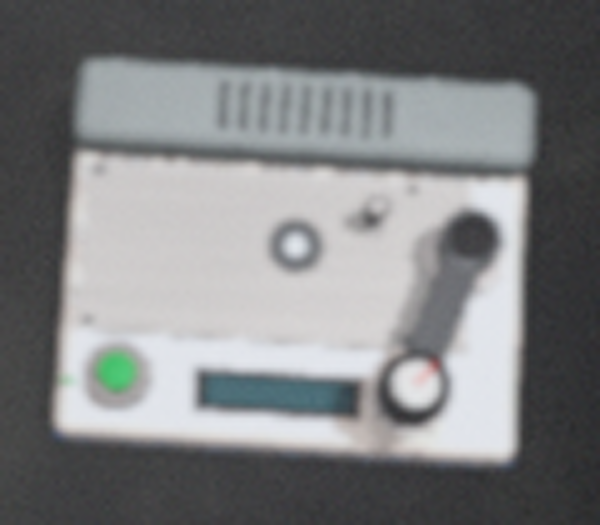

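```bash
cat >> h.py <<'E'
def plan(way,g):
    """way: list of (x,y,z,phi_deg,nrows); world waypoints from current pose -> rows in tool axes, tool down"""
    T=pose(); p=T[:3,3]; f=np.degrees(np.arctan2(T[1,0],T[0,0])); out=[]
    for x,y,z,ph,n in way:
        for k in range(n):
            s=(np.array([x,y,z])-p)/n; df=((ph-f+180)%360-180)/n; a=np.radians(f+df*k)
            c,si=np.cos(a),np.sin(a)
            out.append([round(c*s[0]+si*s[1],4),round(si*s[0]-c*s[1],4),round(-s[2],4),0,0,round(-df,2),g])
        p=np.array([x,y,z]); f=ph
    print(str(out).replace(' ',''))
E
python3 - <<'E'
from h import *
np.set_printoptions(precision=4,suppress=True)
q=lambda u,v:(280+u/5-.4,170+v/5-.4)
C=lambda u,v,z:onz('top',q(u,v),z)
fl,fr=C(55,432,.048),C(520,462,.048); cr=C(296,245,.05)
d=fl-fr; print(fl,fr,np.linalg.norm(d),'yaw',np.degrees(np.arctan2(-d[0],d[1])))
print('crystal',cr); 
print('boss',C(470,236,.1),'knob',C(412,388,.13),'key',C(117,368,.055),'post',C(375,205,.089))
print('plate fl',C(70,315,.05),'bl',C(80,158,.05))
hl,hr=C(83,58,.083),C(537,85,.083);d=hl-hr;print(np.linalg.norm(d),'yaw',np.degrees(np.arctan2(-d[0],d[1])))
im=np.load('pics/top0.npy'); 
print('cap',onz('top',(247,188),.17),'body',onz('top',(250,205),.1),'spouttip',onz('top',(267,194),.21))
print(ray('scene',(222,200)),)
print(two(ray('top',(248,187)),ray('scene',(223,199))))
plan([(.42,-.42,.25,50,6),(.57,-.05,.25,82,7),(.52,.30,.22,94.7,7)],.06)
E
```

```text
[0.5363 0.0599 0.048 ] [ 0.4973 -0.2101  0.048 ] 0.27280906111680836 yaw -8.219423809565262
crystal [ 0.6375 -0.0907  0.05  ]
boss [ 0.6223 -0.1873  0.1   ] knob [ 0.5311 -0.1421  0.13  ] key [0.5703 0.0208 0.055 ] post [ 0.6479 -0.1359  0.089 ]
plate fl [0.6054 0.0463 0.05  ] bl [0.7012 0.0338 0.05  ]
0.268131491976751 yaw -8.024115824657178
cap [0.7128 0.1607 0.17  ] body [0.685  0.1641 0.1   ] spouttip [0.6784 0.1033 0.21  ]
(array([-0.0924,  0.3969,  1.0194]), array([ 0.6681, -0.1918, -0.7189]))
(array([0.724 , 0.1607, 0.1436]), [np.float64(0.0009028842659432532), np.float64(0.0009028842659433582)])
[[np.float64(0.0413),np.float64(-0.0225),np.float64(-0.0033),0,0,np.float64(-4.94),0.06],[np.float64(0.0431),np.float64(-0.0188),np.float64(-0.0033),0,0,np.float64(-4.94),0.06],[np.float64(0.0446),np.float64(-0.015),np.float64(-0.0033),0,0,np.float64(-4.94),0.06],[np.float64(0.0457),np.float64(-0.0111),np.float64(-0.0033),0,0,np.float64(-4.94),0.06],[np.float64(0.0465),np.float64(-0.0071),np.float64(-0.0033),0,0,np.float64(-4.94),0.06],[np.float64(0.0469),np.float64(-0.0031),np.float6
[... 370 characters left out ...]
p.float64(-0.0),0,0,-4.57,0.06],[np.float64(0.0568),np.float64(0.0049),np.float64(-0.0),0,0,-4.57,0.06],[np.float64(0.0563),np.float64(0.0094),np.float64(-0.0),0,0,-4.57,0.06],[np.float64(0.0485),np.float64(-0.014),np.float64(0.0043),0,0,-1.81,0.06],[np.float64(0.0489),np.float64(-0.0125),np.float64(0.0043),0,0,-1.81,0.06],[np.float64(0.0493),np.float64(-0.0109),np.float64(0.0043),0,0,-1.81,0.06],[np.float64(0.0496),np.float64(-0.0094),np.float64(0.0043),0,0,-1.81,0.06],[np.float64(0.0499),np.float64(-0.0078),np.float64(0.0043),0,0,-1.81,0.06],[np.float64(0.0501),np.float64(-0.0062),np.float64(0.0043),0,0,-1.81,0.06],[np.float64(0.0503),np.float64(-0.0046),np.float64(0.0043),0,0,-1.81,0.06]]
```

Emit:
move_arm --commands '[[[0.0413,-0.0225,-0.0033,0,0,-4.94,0.06],[0.0431,-0.0188,-0.0033,0,0,-4.94,0.06],[0.0446,-0.015,-0.0033,0,0,-4.94,0.06],[0.0457,-0.0111,-0.0033,0,0,-4.94,0.06],[0.0465,-0.0071,-0.0033,0,0,-4.94,0.06],[0.0469,-0.0031,-0.0033,0,0,-4.94,0.06],[0.0543,-0.0176,0,0,0,-4.57,0.06],[0.0555,-0.0132,0,0,0,-4.57,0.06],[0.0564,-0.0087,0,0,0,-4.57,0.06],[0.0569,-0.0042,0,0,0,-4.57,0.06],[0.057,0.0004,0,0,0,-4.57,0.06],[0.0568,0.0049,0,0,0,-4.57,0.06],[0.0563,0.0094,0,0,0,-4.57,0.06],[0.0485,-0.014,0.0043,0,0,-1.81,0.06],[0.0489,-0.0125,0.0043,0,0,-1.81,0.06],[0.0493,-0.0109,0.0043,0,0,-1.81,0.06],[0.0496,-0.0094,0.0043,0,0,-1.81,0.06],[0.0499,-0.0078,0.0043,0,0,-1.81,0.06],[0.0501,-0.0062,0.0043,0,0,-1.81,0.06],[0.0503,-0.0046,0.0043,0,0,-1.81,0.06]]]'

```text
t: 2.6
eef_pos: [0.5205, 0.3005, 0.2205]
tool_rot: [0.0, 0.678, 0.735, -0.0]
contact_force: [-0.1, -0.6, 0.6]
gripper_width: 0.705
grasp_force: 0.0
```

```bash
cat >> h.py <<'E'
def orange(im,T,z):
    m,l,L=mask(im,(7,130,90),(22,255,255),200); k=max(L,key=lambda x:x[1])
    cs,_=cv2.findContours((l==k[0]).astype(np.uint8),cv2.RETR_EXTERNAL,cv2.CHAIN_APPROX_NONE)
    c=max(cs,key=cv2.contourArea)[:,0,:]
    P=np.array([onz('wrist',p,z,T)[:2] for p in c]).astype(np.float32)
    r=cv2.minAreaRect(P*1000); return r,cv2.boxPoints(r)
E
python3 - <<'E'
from h import *
np.set_printoptions(precision=4,suppress=True)
im,T=snap('wrist','w1'); print(T, bot.get_obs()['t'])
for z in(.014,.008): print(orange(im,T,z))
E
```

```text
[[-0.0813  0.9967 -0.0003  0.5205]
 [ 0.9967  0.0813 -0.0005  0.3005]
 [-0.0005 -0.0004 -1.      0.2205]
 [ 0.      0.      0.      1.    ]] 2.65
(((533.5411376953125, 319.96728515625), (27.876859664916992, 148.49595642089844), 4.679656982421875), array([[513.5917, 392.8306],
       [525.7067, 244.8297],
       [553.4906, 247.104 ],
       [541.3756, 395.1049]], dtype=float32))
(((533.8707275390625, 319.00152587890625), (28.357263565063477, 151.05470275878906), 4.679642200469971), array([[513.5775, 393.1203],
       [525.9012, 242.5692],
       [554.1639, 244.8827],
       [541.8402, 395.4338]], dtype=float32))
```

View pics/w1.png

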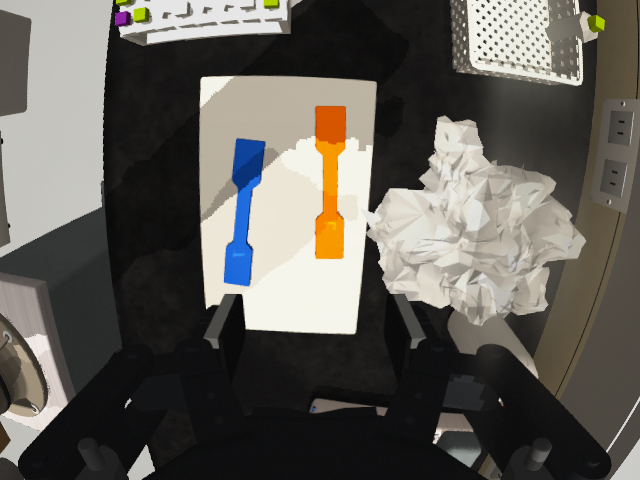

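Emit:
move_arm --commands '[[[0.0184,0.0146,0,0,0,0,0.03],[0,0,0.04,0,0,0,0.03],[0,0,0.04,0,0,0,0.03],[0,0,0.04,0,0,0,0.03],[0,0,0.03,0,0,0,0.03],[0,0,0.01,0,0,0,0.03],[0,0,0,0,0,0,0.03]]]'

```text
t: 3.52
eef_pos: [0.5339, 0.3187, 0.0608]
tool_rot: [-0.0, 0.678, 0.735, -0.0]
contact_force: [0.4, 0.0, -0.1]
gripper_width: 0.351
grasp_force: 0.0
```

```bash
python3 - <<'E'
from h import *
np.set_printoptions(precision=4,suppress=True)
im,T=snap('wrist','w2'); print(T)
print(orange(im,T,.014))
E
```

```text
[[-0.0806  0.9967 -0.0007  0.5339]
 [ 0.9967  0.0806 -0.0003  0.3187]
 [-0.0003 -0.0007 -1.      0.0608]
 [ 0.      0.      0.      1.    ]]
(((533.600830078125, 320.3603820800781), (27.64700698852539, 147.99412536621094), 4.592350959777832), array([[513.8971, 393.0131],
       [525.7463, 245.4941],
       [553.3046, 247.7077],
       [541.4553, 395.2267]], dtype=float32))
```

View pics/w2.png

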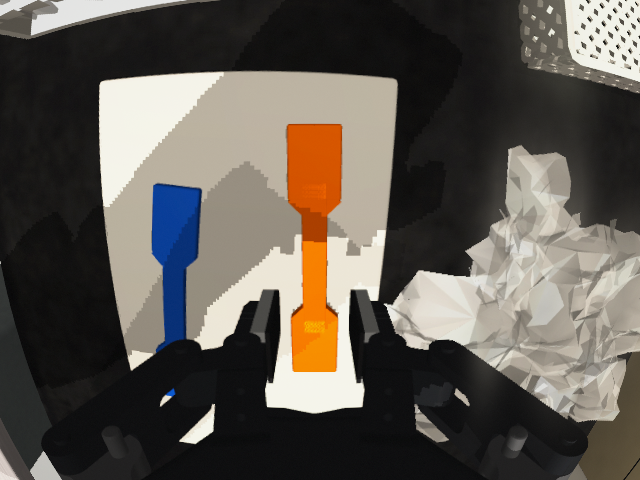

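Emit:
move_arm --commands '[[[0.0015,0,0.025,0,0,0,0.03],[0,0,0.02,0,0,0,0.03],[0,0,0.0055,0,0,0,0.03],[0,0,0,0,0,0,0.03],[0,0,0,0,0,0,0.005],[0,0,0,0,0,0,0.005],[0,0,0,0,0,0,0.005],[0,0,0,0,0,0,0.005]]]' --squeeze 40

```text
t: 4.58
eef_pos: [0.5344, 0.3208, 0.0114]
tool_rot: [0.0, 0.678, 0.735, 0.001]
contact_force: [-1.4, -0.7, 6.8]
gripper_width: 0.137
grasp_force: 39.6
```

```bash
python3 - <<'E'
from h import *
np.set_printoptions(legacy='1.25')
plan([(.533,.320,.22,94.7,5),(.53,.08,.23,88,7),(.57,-.14,.24,81.8,7),(.57,-.14,.24,81.8,1)],.005)
E
```

```text
[[-0.0001,-0.0003,-0.0417,0,0,-0.01,0.005],[-0.0001,-0.0003,-0.0417,0,0,-0.01,0.005],[-0.0001,-0.0003,-0.0417,0,0,-0.01,0.005],[-0.0001,-0.0003,-0.0417,0,0,-0.01,0.005],[-0.0001,-0.0003,-0.0417,0,0,-0.01,0.005],[-0.0341,-0.0032,-0.0014,0,0,0.96,0.005],[-0.0342,-0.0027,-0.0014,0,0,0.96,0.005],[-0.0342,-0.0021,-0.0014,0,0,0.96,0.005],[-0.0343,-0.0015,-0.0014,0,0,0.96,0.005],[-0.0343,-0.0009,-0.0014,0,0,0.96,0.005],[-0.0343,-0.0004,-0.0014,0,0,0.96,0.005],[-0.0343,0.0002,-0.0014,0,0,0.96,0.005],[-0.0312,0.0068,-0.0014,0,0,0.89,0.005],[-0.0311,0.0073,-0.0014,0,0,0.89,0.005],[-0.031,0.0078,-0.0014,0,0,0.89,0.005],[-0.0309,0.0082,-0.0014,0,0,0.89,0.005],[-0.0307,0.0087,-0.0014,0,0,0.89,0.005],[-0.0306,0.0092,-0.0014,0,0,0.89,0.005],[-0.0304,0.0097,-0.0014,0,0,0.89,0.005],[0.0,0.0,-0.0,0,0,-0.0,0.005]]
```

Emit:
move_arm --commands '[[[0,0,-0.0417,0,0,0,0.005],[0,0,-0.0417,0,0,0,0.005],[0,0,-0.0417,0,0,0,0.005],[0,0,-0.0417,0,0,0,0.005],[0,0,-0.0417,0,0,0,0.005],[-0.0341,-0.0032,-0.0014,0,0,0.96,0.005],[-0.0342,-0.0027,-0.0014,0,0,0.96,0.005],[-0.0342,-0.0021,-0.0014,0,0,0.96,0.005],[-0.0343,-0.0015,-0.0014,0,0,0.96,0.005],[-0.0343,-0.0009,-0.0014,0,0,0.96,0.005],[-0.0343,-0.0004,-0.0014,0,0,0.96,0.005],[-0.0343,0.0002,-0.0014,0,0,0.96,0.005],[-0.0312,0.0068,-0.0014,0,0,0.89,0.005],[-0.0311,0.0073,-0.0014,0,0,0.89,0.005],[-0.031,0.0078,-0.0014,0,0,0.89,0.005],[-0.0309,0.0082,-0.0014,0,0,0.89,0.005],[-0.0307,0.0087,-0.0014,0,0,0.89,0.005],[-0.0306,0.0092,-0.0014,0,0,0.89,0.005],[-0.0304,0.0097,-0.0014,0,0,0.89,0.005],[0,0,0,0,0,0,0.005]]]'

```text
t: 7.08
eef_pos: [0.5698, -0.1432, 0.2382]
tool_rot: [0.0, 0.758, 0.652, -0.001]
contact_force: [-0.3, -0.1, 0.0]
gripper_width: 0.136
grasp_force: 39.0
```

```bash
python3 - <<'E'
from h import *
np.set_printoptions(precision=4,suppress=True)
im,T=snap('wrist','w3'); print(T)
r,b=orange(im,T,T[2,3]-.0034); print(r)
print(np.c_[b/1000,[0]*4])
E
```

```text
[[ 0.1498  0.9887 -0.0006  0.5698]
 [ 0.9887 -0.1498 -0.0012 -0.1432]
 [-0.0013 -0.0004 -1.      0.2382]
 [ 0.      0.      0.      1.    ]]
((570.5143432617188, -140.03152465820312), (141.16932678222656, 28.732248306274414), 81.36499786376953)
[[ 0.5457 -0.2077  0.    ]
 [ 0.5741 -0.212   0.    ]
 [ 0.5953 -0.0724  0.    ]
 [ 0.5669 -0.0681  0.    ]]
```

View pics/w3.png

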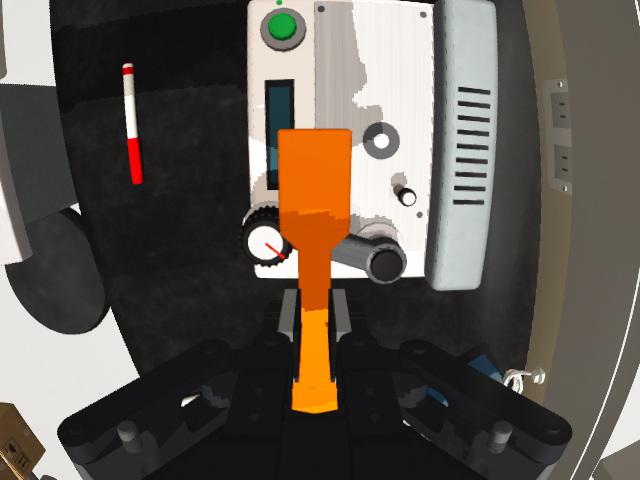

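```bash
cat > m.py <<'E'
from h import *
np.set_printoptions(precision=4,suppress=True,legacy='1.25')
d=np.load('pics/w3.npz'); im,T=d['im'],d['T']
g=cv2.cvtColor(im,cv2.COLOR_RGB2GRAY)
sub=g[120:164,358:405]; m=(sub<150).astype(np.uint8)
cs,_=cv2.findContours(m,cv2.RETR_EXTERNAL,cv2.CHAIN_APPROX_NONE); c=max(cs,key=cv2.contourArea); e=cv2.fitEllipse(c); print(e)
cr=onz('wrist',(e[0][0]+358,e[0][1]+120),.05,T)
W=lambda u,v,z:onz('wrist',(u,v),z,T)
k=[x for x in mask(im,(45,120,60),(85,255,255),200)[2]]
print('crystal',cr,'boss',W(387,264,.098),'knob',W(266,241,.13),'post',W(408,197,.089),'key',[W(*x[2],.055) for x in k])
print('housing', W(443,5,.083),W(430,285,.083),'case front',W(249,30,.048),W(250,200,.048))
E
python3 m.py
```

```text
((22.46131134033203, 20.11408233642578), (35.310752868652344, 36.91854476928711), 137.9994659423828)
crystal [ 0.6374 -0.0908  0.05  ] boss [ 0.624  -0.1883  0.098 ] knob [ 0.5352 -0.144   0.13  ] post [ 0.6482 -0.1366  0.089 ] key [array([0.5671, 0.0223, 0.055 ])]
housing [0.7017 0.0206 0.083 ] [ 0.6646 -0.2218  0.083 ] case front [0.5375 0.0266 0.048 ] [ 0.5127 -0.1276  0.048 ]
```

```bash
python3 - <<'E'
from h import *
np.set_printoptions(legacy='1.25')
plan([(.6455,-.0358,.18,81.6,5),(.6455,-.0358,.08,81.6,4),(.6455,-.0358,.062,81.6,2)],.005)
E
```

```text
[[0.023,0.0119,0.0116,0,0,-0.01,0.005],[0.023,0.0119,0.0116,0,0,-0.01,0.005],[0.023,0.0119,0.0116,0,0,-0.01,0.005],[0.023,0.0119,0.0116,0,0,-0.01,0.005],[0.023,0.0119,0.0116,0,0,-0.01,0.005],[0.0,0.0,0.025,0,0,-0.0,0.005],[0.0,0.0,0.025,0,0,-0.0,0.005],[0.0,0.0,0.025,0,0,-0.0,0.005],[0.0,0.0,0.025,0,0,-0.0,0.005],[0.0,0.0,0.009,0,0,-0.0,0.005],[0.0,0.0,0.009,0,0,-0.0,0.005]]
```

Emit:
move_arm --commands '[[[0.023,0.0119,0.0116,0,0,0,0.005],[0.023,0.0119,0.0116,0,0,0,0.005],[0.023,0.0119,0.0116,0,0,0,0.005],[0.023,0.0119,0.0116,0,0,0,0.005],[0.023,0.0119,0.0116,0,0,0,0.005],[0,0,0.025,0,0,0,0.005],[0,0,0.025,0,0,0,0.005],[0,0,0.025,0,0,0,0.005],[0,0,0.025,0,0,0,0.005],[0,0,0.009,0,0,0,0.005],[0,0,0.009,0,0,0,0.005],[0,0,0,0,0,0,0.005]]]'

```text
t: 8.62
eef_pos: [0.6456, -0.0342, 0.0626]
tool_rot: [-0.0, 0.756, 0.654, -0.0]
contact_force: [1.2, -0.5, -0.5]
gripper_width: 0.131
grasp_force: 39.1
```

Emit:
move_arm --commands '[[[-0.0016,0,0.005,0,0,0,0.005],[0,0,0.004,0,0,0,0.005],[0,0,0.0005,0,0,0,0.005],[0,0,0,0,0,0,0.005]]]'

```text
t: 9.12
eef_pos: [0.6457, -0.0365, 0.0535]
tool_rot: [0.0, 0.757, 0.654, 0.0]
contact_force: [-1.0, -0.4, 3.9]
gripper_width: 0.132
grasp_force: 39.4
```

```bash
python3 - <<'E'
from h import *
np.set_printoptions(legacy='1.25')
plan([(.6457,-.0365,.0535,81.6,3),(.6457,-.0365,.20,81.6,4),(.58,-.19,.20,81.6,4),(.58,-.19,.20,81.6,1)],.03)
E
```

```text
[[-0.0,0.0,-0.0,0,0,0.02,0.03],[-0.0,0.0,-0.0,0,0,0.02,0.03],[-0.0,0.0,-0.0,0,0,0.02,0.03],[0.0,0.0,-0.0366,0,0,-0.0,0.03],[0.0,0.0,-0.0366,0,0,-0.0,0.03],[0.0,0.0,-0.0366,0,0,-0.0,0.03],[0.0,0.0,-0.0366,0,0,-0.0,0.03],[-0.0404,-0.0106,-0.0,0,0,-0.0,0.03],[-0.0404,-0.0106,-0.0,0,0,-0.0,0.03],[-0.0404,-0.0106,-0.0,0,0,-0.0,0.03],[-0.0404,-0.0106,-0.0,0,0,-0.0,0.03],[0.0,0.0,-0.0,0,0,-0.0,0.03]]
```

Emit:
move_arm --commands '[[[0,0,0,0,0,0,0.03],[0,0,0,0,0,0,0.03],[0,0,0,0,0,0,0.03],[0,0,-0.0366,0,0,0,0.03],[0,0,-0.0366,0,0,0,0.03],[0,0,-0.0366,0,0,0,0.03],[0,0,-0.0366,0,0,0,0.03],[-0.0404,-0.0106,0,0,0,0,0.0],[-0.0404,-0.0106,0,0,0,0,0.0],[-0.0404,-0.0106,0,0,0,0,0.0],[-0.0404,-0.0106,0,0,0,0,0.0],[0,0,0,0,0,0,0.0]]]'

```text
t: 10.62
eef_pos: [0.5782, -0.1947, 0.1992]
tool_rot: [0.0, 0.759, 0.651, -0.001]
contact_force: [1.0, 0.6, 0.0]
gripper_width: -0.001
grasp_force: 0.0
```

```bash
python3 - <<'E'
from h import *
np.set_printoptions(precision=4,suppress=True,legacy='1.25')
im,T=snap('wrist','w4'); print(T)
r,b=orange(im,T,.056); print(r); print(b/1000)
th=np.radians(81.6)
for a,bb in((th,1),):
    d=np.array([np.cos(a),np.sin(a)]); c=np.array(r[0])/1000; print('end b',c-.055*d,'crystal .6374 -.0908')
piv=np.array([.6228,-.1897])
def P(thd,d,r=.05):
    a=np.radians(81.6+thd); return piv+r*np.array([np.cos(a),np.sin(a)])+d*np.array([-np.sin(a),np.cos(a)])
x=P(71,.045); plan([(*x,.2,152.5,8),(*x,.08,152.5,4),(*x,.077,152.5,1)],.0)
E
```

```text
[[ 0.1514  0.9885 -0.0014  0.5782]
 [ 0.9885 -0.1515 -0.0022 -0.1947]
 [-0.0024 -0.0011 -1.      0.1992]
 [ 0.      0.      0.      1.    ]]
((640.792236328125, -69.65744018554688), (85.18822479248047, 27.65239906311035), 81.67373657226562)
[[ 0.6209 -0.1098]
 [ 0.6483 -0.1138]
 [ 0.6606 -0.0295]
 [ 0.6333 -0.0255]]
end b [ 0.6328 -0.1241] crystal .6374 -.0908
[[-0.0022,-0.0024,-0.0001,0,0,-8.88,0.0],[-0.0018,-0.0027,-0.0001,0,0,-8.88,0.0],[-0.0014,-0.003,-0.0001,0,0,-8.88,0.0],[-0.0009,-0.0031,-0.0001,0,0,-8.88,0.0],[-0.0004,-0.0033,-0.0001,0,0,-8.88,0.0],[0.0001,-0.0033,-0.0001,0,0,-8.88,0.0],[0.0006,-0.0032,-0.0001,0,0,-8.88,0.0],[0.0011,-0.0031,-0.0001,0,0,-8.88,0.0],[0.0,0.0,0.03,0,0,-0.0,0.0],[0.0,0.0,0.03,0,0,-0.0,0.0],[0.0,0.0,0.03,0,0,-0.0,0.0],[0.0,0.0,0.03,0,0,-0.0,0.0],[0.0,0.0,0.003,0,0,-0.0,0.0]]
```

View pics/w4.png

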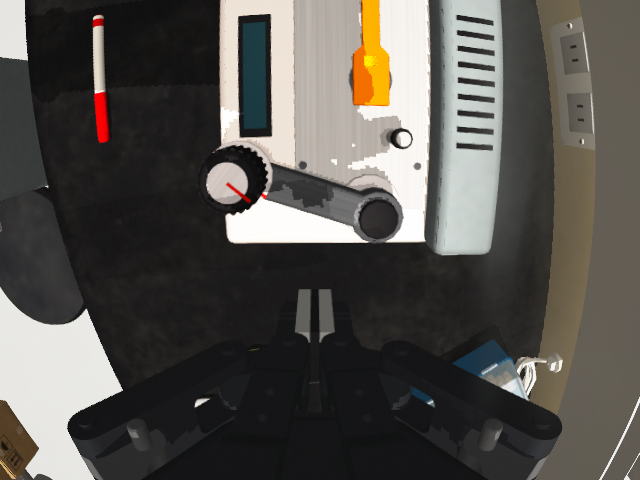

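Emit:
move_arm --commands '[[[-0.0022,-0.0024,0,0,0,-8.88,0.0],[-0.0018,-0.0027,0,0,0,-8.88,0.0],[-0.0014,-0.003,0,0,0,-8.88,0.0],[-0.0009,-0.0031,0,0,0,-8.88,0.0],[-0.0004,-0.0033,0,0,0,-8.88,0.0],[0.0001,-0.0033,0,0,0,-8.88,0.0],[0.0006,-0.0032,0,0,0,-8.88,0.0],[0.0011,-0.0031,0,0,0,-8.88,0.0],[0,0,0.03,0,0,0,0.0],[0,0,0.03,0,0,0,0.0],[0,0,0.03,0,0,0,0.0],[0,0,0.03,0,0,0,0.0],[0,0,0.002,0,0,0,0.0],[0,0,0,0,0,0,0.0]]]'

```text
t: 12.42
eef_pos: [0.5595, -0.2038, 0.0784]
tool_rot: [0.001, 0.235, 0.972, 0.0]
contact_force: [-0.2, 0.3, 0.5]
gripper_width: 0.001
grasp_force: 0.0
```

```bash
python3 - <<'E'
from h import *
np.set_printoptions(precision=4,suppress=True,legacy='1.25')
T=pose();print(T, np.degrees(np.arctan2(T[1,0],T[0,0])))
piv=np.array([.6228,-.1897])
def P(thd,d,r=.05):
    a=np.radians(81.6+thd); return (*(piv+r*np.array([np.cos(a),np.sin(a)])+d*np.array([-np.sin(a),np.cos(a)])),.079,81.6+thd)
w=[(*P(71,.024),3)]+[(*P(t,.024),1) for t in np.arange(71-6,4,-5.5)]
plan(w,.0)
E
```

```text
[[-0.8893  0.4573  0.0012  0.5595]
 [ 0.4573  0.8893  0.0003 -0.2038]
 [-0.0009  0.0009 -1.      0.0784]
 [ 0.      0.      0.      1.    ]] 152.78477030195933
[[0.0001,0.0059,-0.0002,0,0,0.06,0.0],[0.0001,0.0059,-0.0002,0,0,0.06,0.0],[0.0001,0.0059,-0.0002,0,0,0.06,0.0],[0.0022,0.0054,-0.0,0,0,6.0,0.0],[0.0021,0.0049,-0.0,0,0,5.5,0.0],[0.0021,0.0049,-0.0,0,0,5.5,0.0],[0.0021,0.0049,-0.0,0,0,5.5,0.0],[0.0021,0.0049,-0.0,0,0,5.5,0.0],[0.0021,0.0049,-0.0,0,0,5.5,0.0],[0.0021,0.0049,-0.0,0,0,5.5,0.0],[0.0021,0.0049,-0.0,0,0,5.5,0.0],[0.0021,0.0049,-0.0,0,0,5.5,0.0],[0.0021,0.0049,-0.0,0,0,5.5,0.0],[0.0021,0.0049,-0.0,0,0,5.5,0.0],[0.0021,0.0049,-0.0,0,0,5.5,0.0]]
```

Emit:
move_arm --commands '[[[0,0.006,0,0,0,0,0],[0,0.006,0,0,0,0,0],[0,0.006,0,0,0,0,0],[0.0022,0.0054,0,0,0,6,0],[0.0021,0.0049,0,0,0,5.5,0],[0.0021,0.0049,0,0,0,5.5,0],[0.0021,0.0049,0,0,0,5.5,0],[0.0021,0.0049,0,0,0,5.5,0],[0.0021,0.0049,0,0,0,5.5,0],[0.0021,0.0049,0,0,0,5.5,0],[0.0021,0.0049,0,0,0,5.5,0],[0.0021,0.0049,0,0,0,5.5,0],[0.0021,0.0049,0,0,0,5.5,0],[0.0021,0.0049,0,0,0,5.5,0],[0,0,0,0,0,0,0]]]'

```text
t: 14.3
eef_pos: [0.596, -0.1398, 0.0773]
tool_rot: [-0.001, 0.696, 0.718, -0.0]
contact_force: [-4.8, 1.2, 1.7]
gripper_width: -0.007
grasp_force: 1.5
```

Emit:
move_arm --commands '[[[0.0018,0.0044,0,0,0,5,0],[0.0018,0.0044,0,0,0,5,0],[0,0.001,0,0,0,0,0],[0,0,0,0,0,0,0]]]'

```text
t: 14.8
eef_pos: [0.6053, -0.1362, 0.0772]
tool_rot: [-0.001, 0.755, 0.656, -0.0]
contact_force: [-5.1, 2.2, 2.6]
gripper_width: -0.001
grasp_force: 2.5
```

Emit:
move_arm --commands '[[[0,0.002,0,0,0,0,0],[0,0.002,0,0,0,0,0],[0,0,0,0,0,0,0]]]'

```text
t: 15.18
eef_pos: [0.6055, -0.1362, 0.077]
tool_rot: [-0.004, 0.755, 0.656, -0.003]
contact_force: [-15.6, 6.4, 12.8]
gripper_width: 0.004
grasp_force: 8.7
```

```bash
python3 - <<'E'
from h import *
np.set_printoptions(precision=4,suppress=True,legacy='1.25')
print(bot.get_obs()['q'])
plan([(.575,-.132,.077,81.6,2),(.575,-.132,.2,81.6,4),(.6,-.14,.22,155,8)],.065)
E
```

```text
[ 0.3463  0.5889 -0.3052  1.7857  0.2308  0.8123 -0.2123]
[[-0.0,-0.0154,-0.0,0,0,0.18,0.065],[-0.0001,-0.0154,-0.0,0,0,0.18,0.065],[0.0,0.0,-0.0308,0,0,-0.0,0.065],[0.0,0.0,-0.0308,0,0,-0.0,0.065],[0.0,0.0,-0.0308,0,0,-0.0,0.065],[0.0,0.0,-0.0308,0,0,-0.0,0.065],[-0.0005,0.0032,-0.0025,0,0,-9.18,0.065],[-0.001,0.0031,-0.0025,0,0,-9.18,0.065],[-0.0015,0.0029,-0.0025,0,0,-9.18,0.065],[-0.002,0.0026,-0.0025,0,0,-9.18,0.065],[-0.0024,0.0023,-0.0025,0,0,-9.18,0.065],[-0.0027,0.0019,-0.0025,0,0,-9.18,0.065],[-0.003,0.0014,-0.0025,0,0,-9.18,0.065],[-0.0031,0.0009,-0.0025,0,0,-9.18,0.065]]
```

Emit:
move_arm --commands '[[[0,-0.0154,0,0,0,0,0],[0,-0.0154,0,0,0,0,0.065],[0,0,-0.0308,0,0,0,0.065],[0,0,-0.0308,0,0,0,0.065],[0,0,-0.0308,0,0,0,0.065],[-0.02,0,-0.0308,0,0,0,0.065],[0,0,0,0,0,0,0.065]]]'

```text
t: 16.05
eef_pos: [0.5783, -0.1559, 0.2035]
tool_rot: [0.003, 0.757, 0.654, 0.001]
contact_force: [-0.1, 0.7, 0.2]
gripper_width: 0.761
grasp_force: 0.0
```

```bash
python3 - <<'E'
from h import *
np.set_printoptions(precision=4,suppress=True,legacy='1.25')
im,T=snap('wrist','w5'); print(T)
r,b=orange(im,T,.056); print(r); print(b/1000)
o,p=T[:3,3],None
E
```

```text
[[ 0.1457  0.9893  0.0057  0.5783]
 [ 0.9893 -0.1457 -0.0026 -0.1559]
 [-0.0017  0.006  -1.      0.2035]
 [ 0.      0.      0.      1.    ]]
((645.5673828125, -30.902801513671875), (90.53649139404297, 27.668001174926758), 80.92668914794922)
[[ 0.6248 -0.0734]
 [ 0.6521 -0.0778]
 [ 0.6664  0.0116]
 [ 0.639   0.016 ]]
```

View pics/w5.png

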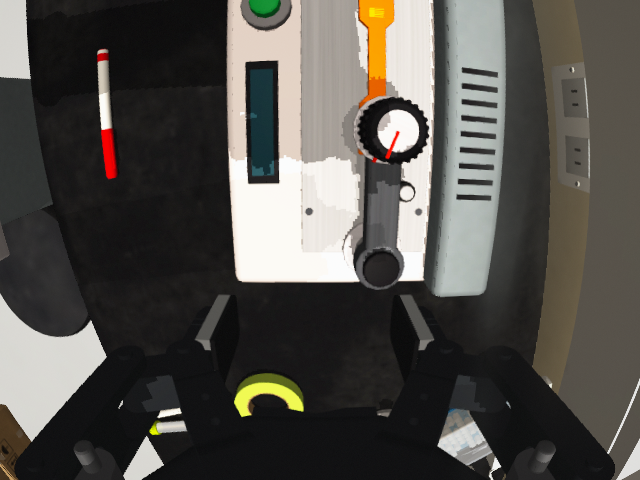

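```bash
python3 - <<'E'
from h import *
np.set_printoptions(precision=4,suppress=True,legacy='1.25')
d=np.load('pics/w5.npz'); im,T=d['im'],d['T']
print('knob',onz('wrist',(398,131),.13,T),'boss',onz('wrist',(379,266),.098,T))
plan([(.6374,-.0908,.20,155,9),(.6374,-.0908,.150,155,2),(.6374,-.0908,.109,155,3)],.065)
E
```

```text
knob [ 0.6378 -0.0913  0.13  ] boss [ 0.6221 -0.1868  0.098 ]
[[0.008,0.0056,0.0002,0,0,-8.15,0.065],[0.0071,0.0066,0.0002,0,0,-8.15,0.065],[0.0061,0.0076,0.0002,0,0,-8.15,0.065],[0.0049,0.0084,0.0002,0,0,-8.15,0.065],[0.0037,0.009,0.0002,0,0,-8.15,0.065],[0.0024,0.0094,0.0002,0,0,-8.15,0.065],[0.001,0.0097,0.0002,0,0,-8.15,0.065],[-0.0003,0.0097,0.0002,0,0,-8.15,0.065],[-0.0017,0.0096,0.0002,0,0,-8.15,0.065],[0.0,0.0,0.025,0,0,-0.0,0.065],[0.0,0.0,0.025,0,0,-0.0,0.065],[0.0,0.0,0.0137,0,0,-0.0,0.065],[0.0,0.0,0.0137,0,0,-0.0,0.065],[0.0,0.0,0.0137,0,0,-0.0,0.065]]
```

Emit:
move_arm --commands '[[[0.008,0.0056,0,0,0,-8.15,0.065],[0.0071,0.0066,0,0,0,-8.15,0.065],[0.0061,0.0076,0,0,0,-8.15,0.065],[0.0049,0.0084,0,0,0,-8.15,0.065],[0.0037,0.009,0,0,0,-8.15,0.065],[0.0024,0.0094,0,0,0,-8.15,0.065],[0.001,0.0097,0,0,0,-8.15,0.065],[-0.0003,0.0097,0,0,0,-8.15,0.065],[-0.0017,0.0096,0,0,0,-8.15,0.065],[0,0,0.025,0,0,0,0.065],[0,0,0.025,0,0,0,0.065],[0,0,0,0,0,0,0.065]]]'

```text
t: 17.6
eef_pos: [0.6348, -0.0889, 0.1476]
tool_rot: [-0.003, 0.215, 0.977, -0.0]
contact_force: [-0.5, -0.1, 0.5]
gripper_width: 0.766
grasp_force: 0.0
```

```bash
python3 - <<'E'
from h import *
np.set_printoptions(precision=4,suppress=True,legacy='1.25')
print(pose(),bot.get_obs()['q'])
plan([(.6376,-.0910,.109,155,4)],.065)
E
```

```text
[[-0.9075  0.4199 -0.0056  0.6348]
 [ 0.4199  0.9076  0.0011 -0.0889]
 [ 0.0056 -0.0014 -1.      0.1476]
 [ 0.      0.      0.      1.    ]] [ 0.4634  0.5784 -0.5906  1.6807  0.368   1.0018  0.8827]
[[-0.0009,-0.0002,0.0096,0,0,0.04,0.065],[-0.0009,-0.0002,0.0096,0,0,0.04,0.065],[-0.0009,-0.0002,0.0096,0,0,0.04,0.065],[-0.0009,-0.0002,0.0096,0,0,0.04,0.065]]
```

Emit:
move_arm --commands '[[[-0.0009,-0.0002,0.0096,0,0,0,0.065],[-0.0009,-0.0002,0.0096,0,0,0,0.065],[-0.0009,-0.0002,0.0096,0,0,0,0.065],[-0.0009,-0.0002,0.0096,0,0,0,0.065],[0,0,0,0,0,0,0.03],[0,0,0,0,0,0,0.03],[0,0,0,0,0,0,0.03],[0,0,0,0,0,0,0.03]]]' --squeeze 30

```text
t: 18.6
eef_pos: [0.6402, -0.0911, 0.1125]
tool_rot: [0.0, 0.216, 0.976, 0.0]
contact_force: [0.9, 3.3, -0.8]
gripper_width: 0.437
grasp_force: 30.7
```

Emit:
move_arm --commands '[[[0.0022,0,0,0,0,0,0.03],[0,0,0,0,0,8,0.03],[0,0,0,0,0,8,0.03],[0,0,0,0,0,8,0.03],[0,0,0,0,0,8,0.03],[0,0,0,0,0,8,0.03],[0,0,0,0,0,8,0.03],[0,0,0,0,0,8,0.03],[0,0,0,0,0,8,0.03],[0,0,0,0,0,8,0.03],[0,0,0,0,0,8,0.03]]]'

```text
t: 19.98
eef_pos: [0.6369, -0.0922, 0.1125]
tool_rot: [0.0, 0.795, 0.607, -0.001]
contact_force: [-2.3, 0.1, 1.6]
gripper_width: 0.44
grasp_force: 31.0
```

```bash
cat > s.py <<'E'
from h import *
np.set_printoptions(precision=3,suppress=True,legacy='1.25')
o=bot.get_obs();T=pose();print(o['t'],o['eef_pos'],'phi',np.degrees(np.arctan2(T[1,0],T[0,0])),'tq',o['torque'],'F',o['contact_force'],'q7',o['q'][6],o['gripper_width'])
E
python3 s.py
```

```text
19.975 [ 0.637 -0.092  0.112] phi 74.75662609105707 tq [-0.015  0.441  0.058] F [-2.25   0.121  1.611] q7 -0.35824757256539597 0.4398899153716156
```

Emit:
move_arm --commands '[[[0,0,0,0,0,8,0.03],[0,0,0,0,0,8,0.03]]]'

```text
t: 20.23
eef_pos: [0.6367, -0.092, 0.1125]
tool_rot: [-0.0, 0.871, 0.491, -0.001]
contact_force: [-2.1, 0.3, 1.3]
gripper_width: 0.439
grasp_force: 31.1
```

```bash
python3 s.py
```

```text
20.225 [ 0.637 -0.092  0.112] phi 58.76480834511213 tq [0.092 0.769 0.035] F [-2.114  0.28   1.337] q7 -0.5998468425565437 0.4394201683787298
```

Emit:
move_arm --commands '[[[0,0,0,0,0,7,0.03]]]'

```text
t: 20.35
eef_pos: [0.6364, -0.0918, 0.1125]
tool_rot: [-0.0, 0.9, 0.437, -0.002]
contact_force: [-5.0, 0.6, 2.5]
gripper_width: 0.438
grasp_force: 31.1
```

```bash
python3 s.py
```

```text
20.35 [ 0.636 -0.092  0.112] phi 51.79384847141293 tq [0.174 0.845 0.108] F [-5.012  0.556  2.47 ] q7 -0.705009111997315 0.4382748505941564
```

Emit:
move_arm --commands '[[[0,0,0,0,0,7,0.03]]]'

```text
t: 20.48
eef_pos: [0.6363, -0.0916, 0.1125]
tool_rot: [-0.0, 0.925, 0.381, -0.002]
contact_force: [-4.8, 1.4, 3.3]
gripper_width: 0.439
grasp_force: 31.2
```

```bash
python3 s.py
```

```text
20.475 [ 0.636 -0.092  0.113] phi 44.81356422543991 tq [0.261 1.06  0.128] F [-4.781  1.44   3.334] q7 -0.8102275492947025 0.43874988633318557
```

Emit:
move_arm --commands '[[[0,0,0,0,0,6,0.03]]]'

```text
t: 20.6
eef_pos: [0.636, -0.0915, 0.1125]
tool_rot: [-0.0, 0.943, 0.333, -0.002]
contact_force: [-5.1, 0.8, 4.4]
gripper_width: 0.437
grasp_force: 31.2
```

```bash
python3 s.py
```

```text
20.6 [ 0.636 -0.091  0.112] phi 38.84217638037435 tq [0.417 1.128 0.089] F [-5.098  0.778  4.368] q7 -0.9001472711860046 0.4367960790215451
```

Emit:
move_arm --commands '[[[0,0,0,0,0,6,0.03]]]'

```text
t: 20.72
eef_pos: [0.6359, -0.0912, 0.1125]
tool_rot: [-0.0, 0.959, 0.283, -0.002]
contact_force: [-5.2, 1.7, 4.1]
gripper_width: 0.438
grasp_force: 31.3
```

```bash
python3 s.py
```

```text
20.725 [ 0.636 -0.091  0.112] phi 32.85631078259376 tq [0.43  1.16  0.102] F [-5.156  1.668  4.071] q7 -0.9902187152189491 0.43750743309044304
```

Emit:
move_arm --commands '[[[0,0,0,0,0,6,0.03]]]'

```text
t: 20.85
eef_pos: [0.6358, -0.091, 0.1125]
tool_rot: [-0.001, 0.973, 0.232, -0.002]
contact_force: [-5.9, 2.1, 4.9]
gripper_width: 0.44
grasp_force: 31.3
```

```bash
python3 s.py
```

```text
20.85 [ 0.636 -0.091  0.113] phi 26.85950820515747 tq [0.52  1.245 0.06 ] F [-5.874  2.058  4.86 ] q7 -1.0803172955859217 0.44044425171719565
```

Emit:
move_arm --commands '[[[0,0,0,0,0,6,0.03]]]'

```text
t: 20.98
eef_pos: [0.6357, -0.0908, 0.1125]
tool_rot: [-0.001, 0.983, 0.181, -0.002]
contact_force: [-6.2, 3.0, 5.2]
gripper_width: 0.439
grasp_force: 31.3
```

```bash
python3 s.py
```

```text
20.975 [ 0.636 -0.091  0.112] phi 20.866633623684613 tq [0.665 1.3   0.015] F [-6.245  3.039  5.207] q7 -1.1703228385352606 0.4387246982270996
```

```bash
cat > r.py <<'E'
from h import *
np.set_printoptions(precision=4,suppress=True,legacy='1.25')
import sys
fn=sys.argv[1]
if fn!='w5': snap('wrist',fn)
d=np.load(f'pics/{fn}.npz'); im,T=d['im'],d['T']
hsv=cv2.cvtColor(im,cv2.COLOR_RGB2HSV)
m=cv2.inRange(hsv,np.array((0,120,70)),np.array((6,255,255)))|cv2.inRange(hsv,np.array((174,120,70)),np.array((180,255,255)))
n,l,s,c=cv2.connectedComponentsWithStats(m)
K=np.array([.6376,-.091])
for i in range(1,n):
    if s[i,4]<3: continue
    for z in(.13,.098):
        p=onz('wrist',c[i],z,T)[:2]-K
        if np.hypot(*p)<.035: print(s[i],c[i],'z',z,'r',np.hypot(*p),'az',np.degrees(np.arctan2(p[1],p[0])))
E
python3 r.py w5; echo; python3 r.py w6
```

```text
[385 131  15  28 102] [391.3529 146.1863] z 0.13 r 0.00890112511749221 az -115.51848160008143
[385 131  15  28 102] [391.3529 146.1863] z 0.098 r 0.011206971141598623 az -76.05154168783578
[371 157   6   6  22] [373.7273 159.8182] z 0.13 r 0.021202195974029753 az -135.86488979619133
[371 157   6   6  22] [373.7273 159.8182] z 0.098 r 0.02130578342662767 az -119.13841031892576

[269 318  46   9 226] [290.177 322.531] z 0.13 r 0.00908571748688107 az 101.65968638633063
[269 318  46   9 226] [290.177 322.531] z 0.098 r 0.02104359876503657 az 167.9614043637171
```

Emit:
move_arm --commands '[[[0,0,0,0,0,6,0.03]]]'

```text
t: 21.15
eef_pos: [0.6357, -0.0906, 0.1125]
tool_rot: [-0.001, 0.992, 0.13, -0.002]
contact_force: [-5.8, 1.8, 4.7]
gripper_width: 0.441
grasp_force: 31.3
```

```bash
python3 s.py
```

```text
21.15 [ 0.636 -0.091  0.113] phi 14.929101759981823 tq [0.678 1.323 0.075] F [-5.849  1.834  4.696] q7 -1.2593453054289945 0.4412300850209265
```

Emit:
move_arm --commands '[[[0,0,0,0,0,6,0.03]]]'

```text
t: 21.28
eef_pos: [0.6357, -0.0903, 0.1125]
tool_rot: [-0.001, 0.997, 0.077, -0.002]
contact_force: [-6.8, 3.9, 4.7]
gripper_width: 0.442
grasp_force: 31.3
```

```bash
python3 s.py; python3 r.py w7
```

```text
21.275 [ 0.636 -0.09   0.112] phi 8.88857551025609 tq [0.885 1.381 0.056] F [-6.824  3.895  4.721] q7 -1.3498663350960378 0.4418166420691932
[269 318  46  10 230] [290.0913 322.6696] z 0.13 r 0.009210372096489158 az 89.51852434010941
[269 318  46  10 230] [290.0913 322.6696] z 0.098 r 0.021102119606759888 az 155.68849495909555
```

Emit:
move_arm --commands '[[[0,0,0,0,0,5,0.03]]]'

```text
t: 21.45
eef_pos: [0.6357, -0.0901, 0.1125]
tool_rot: [-0.001, 0.999, 0.035, -0.002]
contact_force: [-7.1, 3.5, 5.0]
gripper_width: 0.442
grasp_force: 31.4
```

```bash
python3 s.py
```

```text
21.45 [ 0.636 -0.09   0.113] phi 3.968214612288345 tq [0.878 1.397 0.041] F [-7.115  3.463  4.987] q7 -1.423517740220592 0.4424236649171981
```

Emit:
move_arm --commands '[[[0,0,0,0,0,5,0.03]]]'

```text
t: 21.58
eef_pos: [0.6357, -0.0899, 0.1125]
tool_rot: [-0.001, 1.0, -0.009, -0.002]
contact_force: [-6.2, 4.3, 5.1]
gripper_width: 0.438
grasp_force: 31.3
```

```bash
python3 s.py
```

```text
21.575 [ 0.636 -0.09   0.112] phi -1.070245768135416 tq [0.944 1.32  0.082] F [-6.189  4.337  5.146] q7 -1.4987248589918392 0.4379888939994477
```

Emit:
move_arm --commands '[[[0,0,0,0,0,5,0.03]]]'

```text
t: 21.7
eef_pos: [0.6356, -0.0897, 0.1125]
tool_rot: [-0.001, 0.999, -0.053, -0.002]
contact_force: [-6.5, 4.4, 5.1]
gripper_width: 0.44
grasp_force: 31.4
```

```bash
python3 s.py
```

```text
21.7 [ 0.636 -0.09   0.112] phi -6.058503871423058 tq [1.028 1.298 0.045] F [-6.492  4.442  5.099] q7 -1.5732691960985958 0.4403434444633646
```

Emit:
move_arm --commands '[[[0,0,0,0,0,5,0.03]]]'

```text
t: 21.82
eef_pos: [0.6357, -0.0895, 0.1125]
tool_rot: [-0.001, 0.995, -0.096, -0.002]
contact_force: [-6.1, 5.0, 5.0]
gripper_width: 0.438
grasp_force: 31.3
```

```bash
python3 s.py; python3 r.py w8
```

```text
21.825 [ 0.636 -0.09   0.113] phi -11.05637776903328 tq [1.04  1.272 0.059] F [-6.088  5.029  4.992] q7 -1.6476753845841612 0.4382494942023498
[269 319  46   9 225] [290.7333 322.9867] z 0.13 r 0.009113287308068378 az 69.5731002355478
[269 319  46   9 225] [290.7333 322.9867] z 0.098 r 0.02106273112926576 az 136.2496018321784
```

```bash
python3 - <<'E'
from h import *
np.set_printoptions(precision=4,suppress=True,legacy='1.25')
d=np.load('pics/w3.npz'); k=max(mask(d['im'],(45,120,60),(85,255,255),200)[2],key=lambda x:x[1]); rw=ray('wrist',k[2],d['T'])
L=[x for n in('top','scene') for x in [(n,y[1],y[2]) for y in mask(np.load(f'pics/{n}0.npy'),(45,110,60),(85,255,255),15)[2]] if 250<x[2][0]<330 and 200<x[2][1]<270]
for n,a,c in L: print(n,a,c,two(rw,ray(n,c)))
plan([(.6357,-.0895,.1125,-11,3),(.6357,-.0895,.19,-11,3),(.595,-.13,.21,81.6,10)],.065)
E
```

```text
top 33 [302.8182 243.8182] (array([0.5679, 0.0218, 0.0602]), [0.0006792989589177692, 0.0006792989589180391])
scene 63 [311.127  244.3333] (array([0.5679, 0.021 , 0.0627]), [0.0008356757947491931, 0.000835675794749171])
[[0.0,0.0,-0.0,0,0,-0.09,0.065],[0.0,0.0,-0.0,0,0,-0.09,0.065],[0.0,0.0,-0.0,0,0,-0.09,0.065],[0.0,-0.0,-0.0258,0,0,-0.0,0.065],[0.0,-0.0,-0.0258,0,0,-0.0,0.065],[0.0,-0.0,-0.0258,0,0,-0.0,0.065],[-0.0032,0.0048,-0.002,0,0,-9.26,0.065],[-0.0039,0.0042,-0.002,0,0,-9.26,0.065],[-0.0046,0.0035,-0.002,0,0,-9.26,0.065],[-0.0051,0.0027,-0.002,0,0,-9.26,0.065],[-0.0054,0.0019,-0.002,0,0,-9.26,0.065],[-0.0057,0.001,-0.002,0,0,-9.26,0.065],[-0.0057,0.0,-0.002,0,0,-9.26,0.065],[-0.0057,-0.0009,-0.002,0,0,-9.26,0.065],[-0.0055,-0.0018,-0.002,0,0,-9.26,0.065],[-0.0051,-0.0026,-0.002,0,0,-9.26,0.065]]
```

Emit:
move_arm --commands '[[[0,0,0,0,0,0,0.065],[0,0,0,0,0,0,0.065],[0,0,0,0,0,0,0.065],[0,0,-0.0258,0,0,0,0.065],[0,0,-0.0258,0,0,0,0.065],[0,0,-0.0258,0,0,0,0.065],[-0.0032,0.0048,-0.002,0,0,-9.26,0.065],[-0.0039,0.0042,-0.002,0,0,-9.26,0.065],[-0.0046,0.0035,-0.002,0,0,-9.26,0.065],[-0.0051,0.0027,-0.002,0,0,-9.26,0],[-0.0054,0.0019,-0.002,0,0,-9.26,0],[-0.0057,0.001,-0.002,0,0,-9.26,0],[-0.0057,0,-0.002,0,0,-9.26,0],[-0.0057,-0.0009,-0.002,0,0,-9.26,0],[-0.0055,-0.0018,-0.002,0,0,-9.26,0],[-0.0051,-0.0026,-0.002,0,0,-9.26,0]]]'

```text
t: 23.88
eef_pos: [0.5971, -0.1323, 0.2098]
tool_rot: [0.0, 0.755, 0.656, -0.0]
contact_force: [0.3, 0.5, 0.2]
gripper_width: -0.004
grasp_force: 0.0
```

```bash
python3 s.py; python3 r.py w9; python3 -c "
import cv2
a=cv2.imread('pics/w9.png'); cv2.imwrite('pics/w9c.png',cv2.resize(a[0:300,220:560],None,fx=2,fy=2,interpolation=cv2.INTER_CUBIC))"
```

```text
23.875 [ 0.597 -0.132  0.21 ] phi 81.94491314819497 tq [-0.055 -0.05  -0.019] F [0.296 0.474 0.19 ] q7 -0.1046963757346175 -0.003507158212771025
[370 144   5  30 107] [372.0187 157.8879] z 0.13 r 0.009171105320368871 az 78.08038236881288
[370 144   5  30 107] [372.0187 157.8879] z 0.098 r 0.00841112950339565 az 40.02520653774744
[335 146   6   6  21] [337.2381 148.6667] z 0.13 r 0.02490596692538743 az 136.7034744994709
[335 146   6   6  21] [337.2381 148.6667] z 0.098 r 0.022069406087783603 az 138.27972402979023
```

View pics/w9c.png

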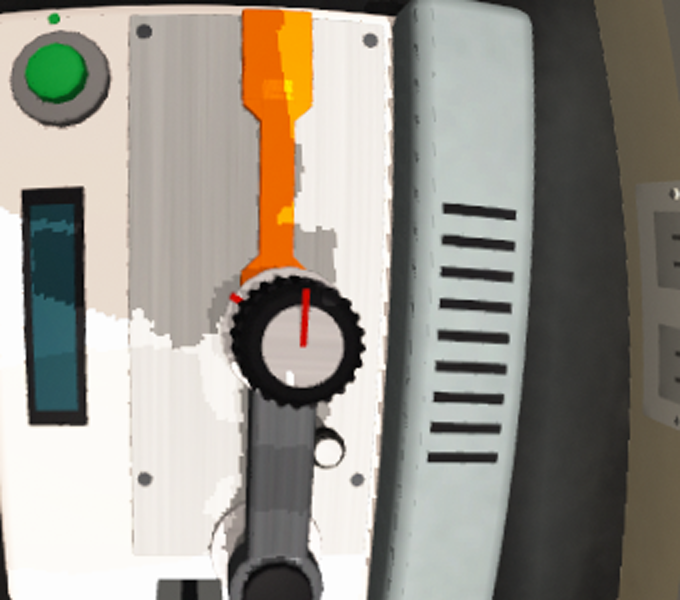

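```bash
python3 - <<'E'
from h import *
np.set_printoptions(precision=4,suppress=True,legacy='1.25')
d=np.load('pics/w9.npz'); k=max(mask(d['im'],(45,120,60),(85,255,255),200)[2],key=lambda x:x[1]); print(k, onz('wrist',k[2],.06,d['T']))
plan([(.568,.0215,.18,82,5),(.568,.0215,.09,82,4),(.568,.0215,.066,82,2)],0)
E
```

```text
(2, 712, array([247.7163,  36.2261]), array([233,  22,  31,  30], dtype=int32)) [0.567  0.0208 0.06  ]
[[0.0299,-0.0099,0.006,0,0,0.05,0],[0.0299,-0.0099,0.006,0,0,0.05,0],[0.0299,-0.0099,0.006,0,0,0.05,0],[0.0299,-0.01,0.006,0,0,0.05,0],[0.0299,-0.01,0.006,0,0,0.05,0],[0.0,0.0,0.0225,0,0,-0.0,0],[0.0,0.0,0.0225,0,0,-0.0,0],[0.0,0.0,0.0225,0,0,-0.0,0],[0.0,0.0,0.0225,0,0,-0.0,0],[0.0,0.0,0.012,0,0,-0.0,0],[0.0,0.0,0.012,0,0,-0.0,0]]
```

Emit:
move_arm --commands '[[[0.0299,-0.01,0.006,0,0,0,0],[0.0299,-0.01,0.006,0,0,0,0],[0.0299,-0.01,0.006,0,0,0,0],[0.0299,-0.01,0.006,0,0,0,0],[0.0299,-0.01,0.006,0,0,0,0],[0,0,0.0225,0,0,0,0],[0,0,0.0225,0,0,0,0],[0,0,0.0225,0,0,0,0],[0,0,0.0225,0,0,0,0],[0,0,0.012,0,0,0,0],[0,0,0.01,0,0,0,0],[0,0,0,0,0,0,0]]]'

```text
t: 25.42
eef_pos: [0.5695, 0.0234, 0.0676]
tool_rot: [-0.0, 0.757, 0.654, -0.0]
contact_force: [-1.6, -0.4, 2.9]
gripper_width: 0.001
grasp_force: 1.1
```

Emit:
move_arm --commands '[[[-0.002,0,0.003,0,0,0,0],[0,0,0.002,0,0,0,0],[0,0,0,0,0,0,0]]]'

```text
t: 25.8
eef_pos: [0.5701, 0.022, 0.0633]
tool_rot: [0.0, 0.757, 0.654, 0.001]
contact_force: [1.0, 2.7, 3.6]
gripper_width: 0.002
grasp_force: 2.3
```

Emit:
move_arm --commands '[[[0,0,0.002,0,0,0,0],[0,0,0.002,0,0,0,0],[0,0,0,0,0,0,0]]]'

```text
t: 26.18
eef_pos: [0.5703, 0.022, 0.0626]
tool_rot: [0.001, 0.757, 0.654, 0.001]
contact_force: [-9.4, 1.4, 35.8]
gripper_width: -0.001
grasp_force: 17.8
```

Emit:
move_arm --commands '[[[0,0,-0.004,0,0,0,0],[0,0,-0.03,0,0,0,0],[0,0,-0.04,0,0,0,0],[-0.04,0,-0.04,0,0,0,0],[-0.05,0,-0.03,0,0,0,0],[-0.05,0,0,0,0,0,0],[0,0,0,0,0,0,0]]]'

```text
t: 27.05
eef_pos: [0.5473, -0.1231, 0.2026]
tool_rot: [0.001, 0.759, 0.651, -0.001]
contact_force: [0.2, 1.2, -0.0]
gripper_width: -0.002
grasp_force: 0.0
```

```bash
python3 s.py; python3 r.py w10; python3 -c "
import cv2,numpy as np
a=cv2.imread('pics/w10.png')[0:300,180:560]; b=cv2.imread('pics/w9.png')[0:200,220:420]
cv2.imwrite('pics/w10c.png',cv2.resize(a,None,fx=2,fy=2,interpolation=cv2.INTER_CUBIC))"
```

```text
27.05 [ 0.547 -0.123  0.203] phi 81.16752309791593 tq [ 0.011  0.006 -0.026] F [ 0.24   1.152 -0.012] q7 -0.12399345344069387 -0.0018462567164136369
[452 149   6  29  93] [454.2796 161.6559] z 0.13 r 0.010211739989745984 az 78.8272283355406
[452 149   6  29  93] [454.2796 161.6559] z 0.098 r 0.014855405325403541 az 19.998576992076764
[408 150   8   6  26] [411.1923 152.6538] z 0.13 r 0.030775743515976627 az 143.30160095090426
[408 150   8   6  26] [411.1923 152.6538] z 0.098 r 0.022235475910003567 az 138.59721995589965
```

View pics/w10c.png

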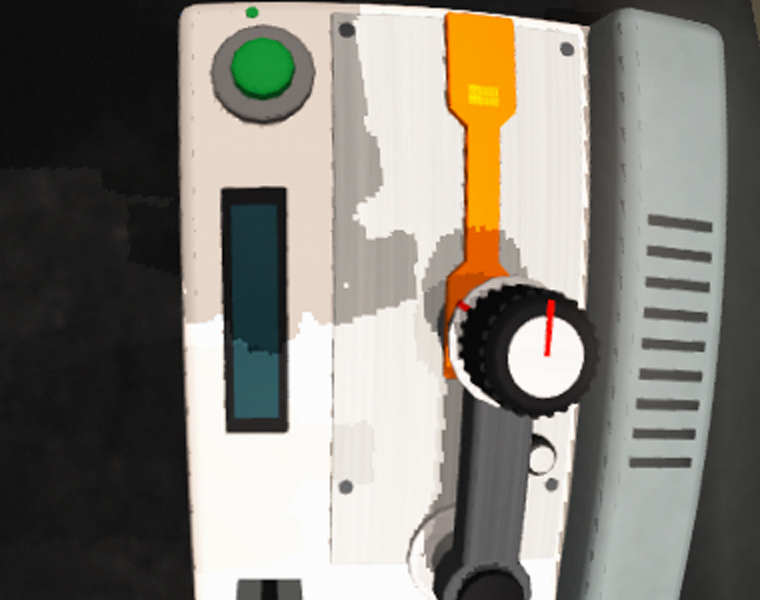

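```bash
python3 -c "
from station import bot
print(bot.hand_in())"
```

```text
the job is handed in; nothing more can be done
None
```

The job is handed in: the orange bar lies with one end about 1 mm off the crystal's centre, the press arm rests at its stop, the knob slipped about 2 clicks by its marks, and the green key went down to a hard stop (I judged full travel from tool height and force, since nothing on the tester showed the scan starting).

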